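# Find the loose bolt on the mill's sludge trap

### The job

The milling unit's sludge trap stands open and one of its three flange bolts has worked loose. First put the round knobbed cover back on the trap's open neck so that nothing can drop in: fully home, level, and let go; then tap the ends of the bolts lightly from above, one after another, until you find the one that gives and stays down, and by its tab lift that bolt's hinged cap more than halfway open for the colleague with the wrench. Finish while you are still gripping the tab and holding the cap open; the caps of bolts that have not given stay shut, the cover stays on, and everything else on the counter stays where it is.

Things in the scene. Friction and masses are not known exactly. Their poses are not given: they have to be found in the camera images.
- trap: Sludge trap, fixed: steel drum 192 mm across, aluminium flange on it (210 mm across, top 68 mm above the counter), open neck in the middle. Origin: centre of the underside, z up. Bolts 1, 2, 3 stand 76 mm from the centre at 0, 120, 240 degrees from its x axis, anticlockwise from above. Two pipe stubs, 25 mm thick, 34 mm up, reach out to 140 mm at 60 and 180 degrees.
- rim (a point): Centre of the neck's mouth, 98 mm above the counter. The neck is 84 mm across outside, 76 mm inside, 27 mm deep.
- cover: Loose steel cover of the neck, 180 g, right way up on the counter: disc 94 mm across, 6 mm thick; under it a centring plug 68 mm across, 8 mm deep; on top a black knob 28 mm across. Origin: centre of the plug's underside, z up; the disc lies 8 to 14 mm, the knob 22 to 40 mm above it. Home, the disc lies on the rim and the origin is 8 mm below the mouth.
- bolt_1: Bolt 1, upright. Origin: centre of its flat top end, 12 mm across, which stands 104 mm above the counter and 12 mm out of the slot of its closed cap; z up. The loose bolt gives 6 mm under a push of about 3 N and stays down; a tight one yields about 1 mm at most. Which one is loose differs from start to start and cannot be seen.
- flap_1: Hinged aluminium cap over the nut of bolt 1, 64 x 38 mm, top 92 mm above the counter when shut, slotted for the bolt. The tab to lift it by stands on its outer end: 22 mm wide (y, along the hinge), 8 mm thick (x), 20 mm high (z). Origin: middle of the tab, 36 mm outward of the bolt's axis. x points outward when shut. The level hinge lies at x -56, z -14 mm from the origin, beside the neck.
- cap_1 (a joint): Opening of cap 1, rad: 0 shut, growing as the tab rises and swings up and inward towards the neck, 1.4 fully open. It moves easily (80 g) and falls shut when let go.
- bolt_2: Bolt 2, upright. Origin: centre of its flat top end, 12 mm across, which stands 104 mm above the counter and 12 mm out of the slot of its closed cap; z up. The loose bolt gives 6 mm under a push of about 3 N and stays down; a tight one yields about 1 mm at most. Which one is loose differs from start to start and cannot be seen.
- flap_2: Hinged aluminium cap over the nut of bolt 2, 64 x 38 mm, top 92 mm above the counter when shut, slotted for the bolt. The tab to lift it by stands on its outer end: 22 mm wide (y, along the hinge), 8 mm thick (x), 20 mm high (z). Origin: middle of the tab, 36 mm outward of the bolt's axis. x points outward when shut. The level hinge lies at x -56, z -14 mm from the origin, beside the neck.
- cap_2 (a joint): Opening of cap 2, rad: 0 shut, growing as the tab rises and swings up and inward towards the neck, 1.4 fully open. It moves easily (80 g) and falls shut when let go.
- bolt_3: Bolt 3, upright. Origin: centre of its flat top end, 12 mm across, which stands 104 mm above the counter and 12 mm out of the slot of its closed cap; z up. The loose bolt gives 6 mm under a push of about 3 N and stays down; a tight one yields about 1 mm at most. Which one is loose differs from start to start and cannot be seen.
- flap_3: Hinged aluminium cap over the nut of bolt 3, 64 x 38 mm, top 92 mm above the counter when shut, slotted for the bolt. The tab to lift it by stands on its outer end: 22 mm wide (y, along the hinge), 8 mm thick (x), 20 mm high (z). Origin: middle of the tab, 36 mm outward of the bolt's axis. x points outward when shut. The level hinge lies at x -56, z -14 mm from the origin, beside the neck.
- cap_3 (a joint): Opening of cap 3, rad: 0 shut, growing as the tab rises and swings up and inward towards the neck, 1.4 fully open. It moves easily (80 g) and falls shut when let go.
- blank: Not part of the job: a white ceramic milling blank, a plain disc 98 mm across, 16 mm thick without a knob, lying flat. Origin: in the middle of it, on its underside.
- bottle: Not part of the job: a white plastic bottle, 60 mm across, 140 mm high. Origin: in the middle of it, on its underside.
- jar: Not part of the job: an amber glass jar with a white lid, 60 mm across, 70 mm high. Origin: in the middle of it, on its underside.
- wrench: Not part of the job: a steel wrench 170 mm long, lying flat. Origin: near its middle, on its underside; x along it.
- burs: Not part of the job: an aluminium block 50 x 90 x 24 mm with milling burs standing in it, 44 mm high in all. Origin: in the middle of it, on its underside.
- model: Not part of the job: a plaster model of a dental arch, 60 x 64 mm, 27 mm high. Origin: in the middle of it, on its underside.
- dish: Not part of the job: a small white ceramic dish, 72 mm across, 18 mm high. Origin: in the middle of it, on its underside.
There are look-alikes about, which are no part of the job. Several things have the shape of the cover; the one meant has the colours described above.

How it is judged:
By the outcome, as a careful person would: the job done as asked, in the order asked, and still so for the second after the job is handed in, while the arm keeps its last pose, push and grip.
It also fails if it takes over 72 s, if anything falls off the work surface, if the arm or the gripper's body presses on something with over 40 N, if the wrist force passes 120 N, or if a joint passes its speed limit or range.

### The arm

A 7-joint arm with a two-finger parallel gripper is mounted at the origin on the work surface. World frame = base frame: x ahead of the robot, y to its left, z up, the work surface at z = 0. Lengths are in m, angles in rad, forces in N, time in s.
With the tool pointing down it reaches from about 0.425 to 0.925 m from the base axis. Payload 6.8 kg.
Tool frame: the origin (TCP) lies on the centre line of the jaws, within the pads' length; the fingertips stand 8 mm ahead of it and the grasp point (between the pads) lies 11 mm behind it (r.finger_overhang is the distance from the TCP to the fingertips, in m); x points along the fingers, z is the direction in which the jaws open and shut, and the axes are right-handed (so a half turn about x gives the same grasp; the last joint's range is limited). The gripper opens to 85 mm and grips with 20 to 120 N. Pads are 22 mm wide; open, the fingers measure 114 mm over their backs; the gripper's body (76 mm by 85 mm) begins 54 mm behind the grasp point. The pads swing forward as they close: fully open they stand 13 mm farther back than shut.
Start: joints at [-1.263, 0.477, 0.022, 1.555, -0.011, 1.109, -0.083], TCP at [0.273, 0.618, 0.239] pointing down, gripper open.
Joint ranges: [-2.96, 2.96], [-0.34, 2.1], [-1.41, 1.46], [0.24, 2.44], [-1.37, 4.51], [0.17, 1.92], [-2.96, 2.96]. Speed limits (rad/s): [2.39, 2.39, 3.14, 3.14, 3.14, 3.14, 3.14].

### API

Orientations are given as a rotation vector (axis times angle).
In Python, from bench import r gives the robot as it stands. The module is installed in compiled form; this text tells all that it offers.
- The arm moves only by the tool play_rows, never from a script. Its argument "plan" is a list of rows, each a list of 5 numbers: the opening, from -1 (shut) to 1 (fully open), then the shift along the world's x, y, z in m, then the turn about the world's z in rad. A call has 1 to 10 rows; each row is the pose to reach, as a shift and turn from the pose commanded when the call began; what a row does not reach only later rows make up. A row lasts 1/10 s, in which the tool goes at most 50 mm and 8.59 degrees, less where a joint would pass 70% of its speed; a pose out of reach is approached as far as the arm can. A call with a gripper value outside its range is refused whole. The fingers move at their own pace and stop on an object; "force" is the grip in N (left out, the last holds). Time passes only in rows, so rows that repeat a pose let the fingers close. It gives the time, the measured TCP pose, the force and the opening at its end, in the units of the state.
- r.get_obs(): the state, without advancing time (a new reading comes with each control period).
- r.grab_frame(name): name is "scene" or "top" or "wrist"; returns a dict with "pixels" (480x640x3 uint8, blue, green, red), "z_map" (480x640 float32, m along the optical axis (not along the pixel's ray), 0 where there is no reading), "vfov" (degrees; the focal length in pixels is half the picture's height over the tangent of half this angle, whatever the lens; pixels are square), "cx", "cy" (the principal point, pixels), "R" (3x3) and "t" (3): a world point X has camera coordinates R X + t; the wrist camera has in their place "tool_from_camera" (4x4, takes a point from camera to tool coordinates, whose origin is the TCP and whose axes are the tool frame's). Camera axes: x right, y down, z forward; pixel columns grow to the right and rows downward; lengths in m; the calibration is good to about 2 mm. A picture is of the moment at which its call begins: read the wrist's pose just before it.
- r.hand_in(): hands the job in, once; it reports no verdict.
Trained networks look in a picture, given as the dict that the camera call returned (one of the last four; its "shot" number tells which), for a name from the list of things; names that differ only in an ending like _2 or _b are one class to them, and where a whole thing is asked for, a point or a joint stands for the part that bears it (a point fixed in the world has none). Each returns a list of dicts, best first, with "conf" (0 to 1); they miss things now and then, are a little off and sometimes report something else, mostly with a low value. They report only what shows in the picture. A call takes as long as a camera call. They do not tell look-alikes from the thing itself.
- r.outline_of(picture, label): "mask" (480x640 bool, what is visible of it) and "bbox" ([left, top, right, bottom] as shares, 0 to 1, of the picture: columns of its width, rows of its height, round what is visible of it).
- r.pinpoint(picture, label): "position" ([column, row] as shares, 0 to 1, of the picture: columns of its width, rows of its height: a listed point, or the origin of a listed thing).
The state is a dict: "clock": time; "joints": joint angles; "qvel": joint speeds; "tau": joint torques, N m; "tcp_pos": TCP position; "orientation": TCP orientation; "contact_force": force on the tool from outside, world axes, zero at the start; "moment": the same for the moment, N m; "grip_width": finger opening in m.
Only numpy, scipy, OpenCV 4.12 (cv2) and the standard library are available. Lean on these libraries where they do the work, as an engineer would, in place of code of your own. Each camera call takes 0.05 s, during which the arm holds its last target.

## Working session

There is one attempt and no reset: what is moved stays moved. The work goes in short steps, Python scripts to look and compute and a tool call to move; the robot and the scene stay as the last step left them, time stands still between calls to the robot, and variables do not carry over. Pictures are saved under pics/ and viewed, and the job is handed in when it is done.

Besides the shell and the picture viewer there is one more tool, called after "Call:" by a JSON object that holds its "method" and its "body". play_rows: Moves the arm, as the interface text tells. Its arguments: {"type":"object","properties":{"plan":{"type":"array","items":{"type":"array","items":{"type":"number"}}},"force":{"type":"number"}},"required":["plan"]}

```bash
mkdir -p pics
cat > h.py <<'E'
import numpy as np, cv2
from bench import r
def K(f):
    fl=240/np.tan(np.radians(f["vfov"])/2); return fl
def unproj(f,u,v,z=None):
    fl=K(f)
    if z is None: z=f["z_map"][int(v),int(u)]
    p=np.array([(u-f["cx"])/fl*z,(v-f["cy"])/fl*z,z]); return f["R"].T@(p-f["t"])
def cloud(f):
    fl=K(f); z=f["z_map"]; v,u=np.mgrid[:480,:640]
    P=np.stack([(u-f["cx"])/fl*z,(v-f["cy"])/fl*z,z],-1)
    if "R" in f: P=(P-f["t"])@f["R"]
    return P
def proj(f,X):
    c=f["R"]@np.array(X)+f["t"]; fl=K(f); return c[0]/c[2]*fl+f["cx"],c[1]/c[2]*fl+f["cy"]
E
python3 - <<'E'
from h import *
o=r.get_obs(); print({k:np.round(v,3) for k,v in o.items()}, r.finger_overhang)
for n in ["top","scene"]:
    f=r.grab_frame(n); cv2.imwrite(f"pics/{n}0.png",f["pixels"]); print(n,f["vfov"],f["cx"],f["cy"],f["R"],f["t"],f["shot"])
    np.savez(f"/tmp/{n}0.npz",**f)
    for l in ["cover","trap","rim","bolt_1","flap_1","blank"]:
        for d in r.pinpoint(f,l):
            u,v=d["position"][0]*640,d["position"][1]*480
            print(l,round(d["conf"],2),round(u),round(v),np.round(unproj(f,min(u,639),min(v,479)),3))
E
```

```text
{'clock': np.float64(0.0), 'joints': array([-1.263,  0.478,  0.022,  1.556, -0.012,  1.109, -0.083]), 'qvel': array([-0.002, -0.   ,  0.001,  0.001, -0.001,  0.001, -0.002]), 'tau': array([ 0.0000e+00, -5.9646e+01,  1.6090e+00, -2.8120e+01,  1.3000e-02,
        9.0000e-03,  0.0000e+00]), 'tcp_pos': array([0.272, 0.617, 0.238]), 'orientation': array([-0.899,  1.379,  0.897]), 'contact_force': array([-0.072,  1.3  ,  0.41 ]), 'moment': array([-0.044,  0.038,  0.003]), 'grip_width': np.float64(0.085)} 0.008
top 44.31081054345388 321.9075788218188 247.09310668985503 [[ 7.48020654e-03 -9.99971290e-01  1.21045846e-03]
 [-9.84044621e-01 -7.57624619e-03 -1.77760471e-01]
 [ 1.77764538e-01  1.38539902e-04 -9.84073041e-01]] [-0.04416479  0.58866738  1.45417084] 1
cover 0.97 479 328 [ 0.388 -0.442  0.021]
cover 0.92 423 319 [ 0.41  -0.298  0.028]
cover 0.89 370 325 [ 0.392 -0.163  0.032]
cover 0.24 202 302 [0.45  0.268 0.012]
trap 0.82 321 247 [ 0.586 -0.036  0.072]
rim 0.95 321 244 [ 0.592 -0.038  0.073]
bolt_1 0.49 327 212 [ 0.667 -0.052  0.108]
bolt_1 0.38 297 255 [0.567 0.023 0.064]
flap_1 0
[... 334 characters left out ...]
5]
 [-0.37535841  0.4547398  -0.80766192]] [-0.41066104 -0.26877014  1.425011  ] 2
cover 0.98 200 299 [ 0.426 -0.319  0.024]
cover 0.97 237 258 [ 0.407 -0.182  0.017]
cover 0.75 146 337 [ 0.402 -0.457  0.014]
trap 0.67 333 264 [ 0.621 -0.072  0.068]
rim 0.67 331 240 [ 0.576 -0.023  0.071]
bolt_1 0.69 361 169 [0.459 0.257 0.013]
bolt_1 0.57 299 239 [ 0.516 -0.07   0.071]
bolt_1 0.54 343 215 [0.567 0.033 0.105]
bolt_1 0.54 266 237 [ 0.412 -0.084  0.005]
bolt_1 0.38 358 258 [ 0.665 -0.037  0.094]
flap_1 0.78 368 271 [ 0.707 -0.058  0.108]
flap_1 0.6 350 202 [ 0.504  0.152 -0.001]
blank 0.88 362 169 [0.463 0.256 0.017]
blank 0.34 341 215 [0.561 0.031 0.103]
blank 0.16 447 196 [0.71  0.302 0.038]
```

Run:
```python
import cv2
a=cv2.imread("pics/top0.png"); cv2.imwrite("pics/top0c.png",cv2.resize(a[170:370,180:520],(0,0),fx=2.35,fy=2.35,interpolation=3))
```

```text
(no output)
```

View pics/top0.png

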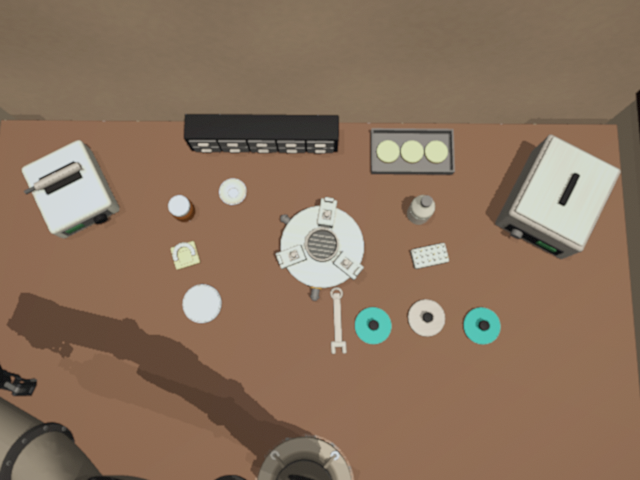

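View pics/scene0.png

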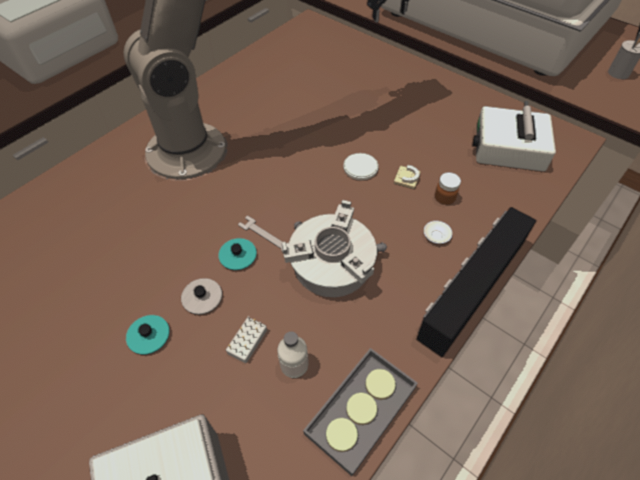

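View pics/top0c.png

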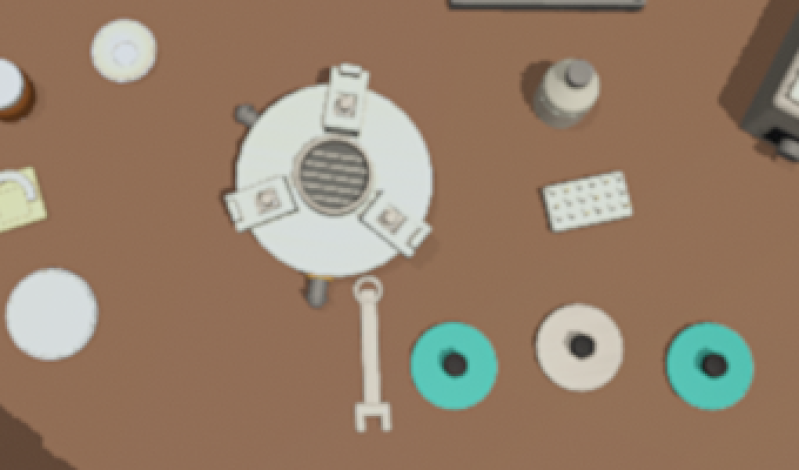

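Look-alikes for the cover in the top view are the teal disc with a black knob (373,325), the steel-grey disc with a black knob (427,318), the teal one (483,326), and the knobless white blank (202,304). By the description I choose the grey one at (427,318). In the crop it is the only metallic disc with a black knob. Next I measure everything precisely.

```bash
cat > m.py <<'E'
from h import *
from scipy.optimize import least_squares
def fitc(xy):
    g=lambda p: np.hypot(xy[:,0]-p[0],xy[:,1]-p[1])-p[2]
    return least_squares(g,[*xy.mean(0),.05],loss='soft_l1',f_scale=.002).x
E
python3 - <<'E'
from m import *
from scipy.spatial.transform import Rotation as Ro
for n in ["top","scene"]:
    f=dict(np.load(f"/tmp/{n}0.npz")); P=cloud(f); x,y,z=P[...,0],P[...,1],P[...,2]
    # counter height
    m=(abs(x-.45)<.02)&(abs(y+.37)<.01); print(n,"counter",np.median(z[m]), "std",z[m].std())
    # cover
    near=np.hypot(x-.41,y+.30)<.07
    kn=near&(z>.027)&(z<.06); print("knob",kn.sum(),P[kn].mean(0),z[kn].max(), np.ptp(P[kn],0))
    d=near&(z>.007)&(z<.024); D=P[d]; print("disc",d.sum(),D.mean(0),(D.max(0)+D.min(0))/2,np.ptp(D,0))
    hull=cv2.convexHull((D[:,:2]*1000).astype(np.float32))[:,0]/1000; print("disc hull circ",fitc(hull))
    # flange
    near=np.hypot(x-.59,y+.04)<.125
    d=near&(z>.062)&(z<.076); D=P[d]; hull=cv2.convexHull((D[:,:2]*1000).astype(np.float32))[:,0]/1000
    print("flange z",np.median(D[:,2]),fitc(hull))
    d=(np.hypot(x-.588,y+.04)<.05)&(z>.094)&(z<.106); D=P[d]; print("neck",d.sum(),np.median(D[:,2]),fitc(D[:,:2]))
    hull=cv2.convexHull((D[:,:2]*1000).astype(np.float32))[:,0]/1000; print(fitc(hull))
o=r.get_obs(); print(Ro.from_rotvec(o["orientation"]).as_matrix())
E
```

```text
top counter -0.0006821123170088207 std 0.0035025833490973926
knob 101 [ 0.41323642 -0.30673577  0.03797853] 0.04540110408544318 [0.02526204 0.02628179 0.01758081]
disc 924 [ 0.41345342 -0.30712978  0.01294126] [ 0.41259752 -0.29809814  0.01468639] [0.11015988 0.11602697 0.01535903]
disc hull circ [ 0.41971823 -0.29953848  0.05669285]
flange z 0.06793336097187755 [ 0.58864864 -0.03858352  0.10443183]
neck 143 0.09738032503948704 [ 0.58858164 -0.03842105  0.03973727]
[ 0.58860882 -0.03841424  0.04133613]
scene counter 0.00034486491577241364 std 0.0017009733677466545
knob 130 [ 0.41796728 -0.31065145  0.03833061] 0.044620080694015914 [0.02898786 0.02652913 0.01713304]
disc 984 [ 0.41848071 -0.31130463  0.01430176] [ 0.41555381 -0.30938259  0.016037  ] [0.09461347 0.09232415 0.01564986]
disc hull circ [ 0.41565497 -0.30957843  0.04661772]
flange z 0.06877170955185909 [ 0.59134006 -0.04020942  0.10544299]
neck 208 0.09715985834422276 [ 0.59109739 -0.0404545   0.03964286]
[ 0.59063937 -0.04003498  0.04205833]
[[ 6.48747815e-06 -9.14796742e-01  4.03914497e-01]
 [ 8.04371442e-05  4.03914496e-01  9.14796739e-01]
 [-9.99999997e-01  2.65550047e-05  7.62040239e-05]]
```

Call:
{"method": "play_rows", "body": {"plan": [[1,0.227,-0.418,0.0,0],[1,0.227,-0.418,0.0,0],[1,0.227,-0.418,0.0,0],[1,0.227,-0.418,0.0,0],[1,0.227,-0.418,0.0,0],[1,0.227,-0.418,0.0,0],[1,0.227,-0.418,0.0,0],[1,0.227,-0.418,0.0,0],[1,0.227,-0.418,0.0,0],[1,0.227,-0.418,0.0,0]], "force": 30}}

```text
clock: 1.7
tcp_pos: [0.5016, 0.1945, 0.2398]
orientation: [-0.895, 1.379, 0.892]
contact_force: [0.5, 0.4, 0.3]
grip_width: 0.0852
```

Call:
{"method": "play_rows", "body": {"plan": [[0.3,-0.085,-0.509,-0.03,0],[0.3,-0.085,-0.509,-0.03,0],[0.3,-0.085,-0.509,-0.03,0],[0.3,-0.085,-0.509,-0.03,0],[0.3,-0.085,-0.509,-0.03,0],[0.3,-0.085,-0.509,-0.03,0],[0.3,-0.085,-0.509,-0.03,0],[0.3,-0.085,-0.509,-0.03,0],[0.3,-0.085,-0.509,-0.03,0],[0.3,-0.085,-0.509,-0.03,0]]}}

```text
clock: 2.7
tcp_pos: [0.4171, -0.2947, 0.2106]
orientation: [-0.899, 1.377, 0.897]
contact_force: [1.5, -0.0, 0.1]
grip_width: 0.0557
```

Call:
{"method": "play_rows", "body": {"plan": [[0.3,0,0,0,0],[0.3,0,0,0,0],[0.3,0,0,0,0]]}}

```text
clock: 3.0
tcp_pos: [0.4179, -0.2916, 0.2102]
orientation: [-0.898, 1.377, 0.899]
contact_force: [0.2, 0.5, 0.0]
grip_width: 0.0553
```

```bash
cat >> m.py <<'E'
from scipy.spatial.transform import Rotation as Ro
def wrist():
    o=r.get_obs(); f=r.grab_frame("wrist")
    T=np.array(f["tool_from_camera"]); Rw=Ro.from_rotvec(o["orientation"]).as_matrix()
    Rc=Rw@T[:3,:3]; tc=Rw@T[:3,3]+np.array(o["tcp_pos"])
    f["R"]=Rc.T; f["t"]=-Rc.T@tc; return o,f
E
python3 - <<'E'
from m import *
o,f=wrist(); cv2.imwrite("pics/w1.png",f["pixels"]); print(o["tcp_pos"],o["orientation"],o["contact_force"],o["grip_width"],o["clock"])
P=cloud(f); x,y,z=P[...,0],P[...,1],P[...,2]; z=np.where(f["z_map"]>0,z,9)
print("cam at",-f["R"].T@f["t"],"z",np.percentile(z[z<9],[1,10,50,90,99]))
near=np.hypot(x-.415,y+.309)<.07
kn=near&(z>.03)&(z<.045); print("knob",kn.sum(),P[kn].mean(0),np.ptp(P[kn],0)); 
hull=lambda D: cv2.convexHull((D[:,:2]*1000).astype(np.float32))[:,0]/1000
if kn.sum()>20: print(fitc(hull(P[kn])))
d=near&(z>.009)&(z<.02); D=P[d]; print(d.sum(),np.median(D[:,2]),fitc(hull(D)))
for dd in r.pinpoint(f,"cover"): print(dd["conf"],dd["position"])
E
```

```text
[ 0.41785715 -0.29164675  0.21022943] [-0.89822367  1.3767235   0.8992727 ] [0.18102173 0.51507466 0.02063246] 0.055273264955524995 3.0
cam at [ 0.34403377 -0.25884986  0.34549328] z [-9.58993888e-04 -1.15808597e-04  1.20544943e-03  2.66385758e-01
  2.88148392e-01]
knob 918 [ 0.41206193 -0.3076078   0.03992543] [0.02688354 0.02762463 0.0127182 ]
[ 0.41303007 -0.30833475  0.01365228]
7717 0.014640698830410396 [ 0.4132168  -0.30851405  0.04666097]
0.96 [0.2416, 0.5173]
0.86 [0.478, 0.4306]
0.79 [0.6873, 0.2598]
```

View pics/w1.png

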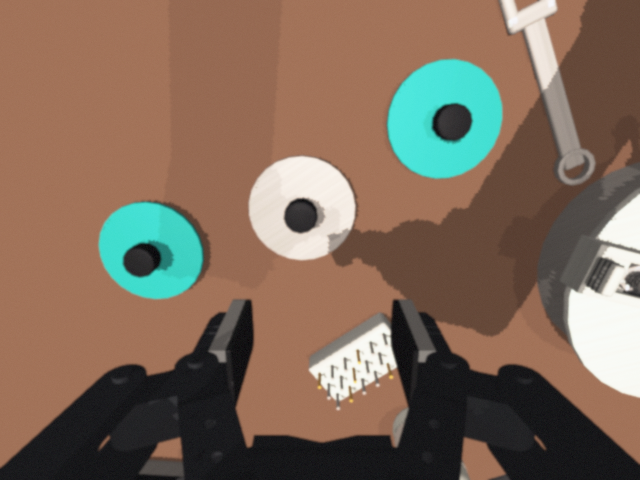

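The wrist view shows the steel cover at (302,208) between the two teal ones. It puts the cover centre at about (0.4132, -0.3084), with the disc at z 0.0146 and the knob at 0.040, all as described.

Call:
{"method": "play_rows", "body": {"plan": [[0.3,-0.0045,-0.017,-0.05,0],[0.3,-0.0045,-0.017,-0.1,0],[0.3,-0.0045,-0.017,-0.13,0],[0.3,-0.0045,-0.017,-0.14,0],[0.3,-0.0045,-0.017,-0.14,0],[0.3,-0.0045,-0.017,-0.14,0]]}}

```text
clock: 3.7
tcp_pos: [0.4142, -0.31, 0.0717]
orientation: [-0.9, 1.376, 0.897]
contact_force: [0.7, -0.1, 0.6]
grip_width: 0.0555
```

Run:
```python
from m import *
o,f=wrist(); cv2.imwrite("pics/w2.png",f["pixels"]); print(o["tcp_pos"],o["contact_force"],o["grip_width"])
P=cloud(f); x,y,z=P[...,0],P[...,1],P[...,2]
hull=lambda D: cv2.convexHull((D[:,:2]*1000).astype(np.float32))[:,0]/1000
near=np.hypot(x-.413,y+.308)<.06
kn=near&(z>.03)&(z<.045); print("knob",kn.sum(),P[kn].mean(0),np.median(P[kn][:,2]),fitc(hull(P[kn])))
d=near&(z>.009)&(z<.02); D=P[d]; print(d.sum(),np.median(D[:,2]),fitc(hull(D)))
```

```text
[ 0.41416539 -0.31004994  0.07170626] [ 0.66755773 -0.1039874   0.63489992] 0.05548089117436956
knob 2696 [ 0.41116948 -0.30754583  0.03958019] 0.04029657796526462 [ 0.41296742 -0.30831208  0.01371876]
19440 0.014586226226250516 [ 0.41340371 -0.30844688  0.04680602]
```

View pics/w2.png

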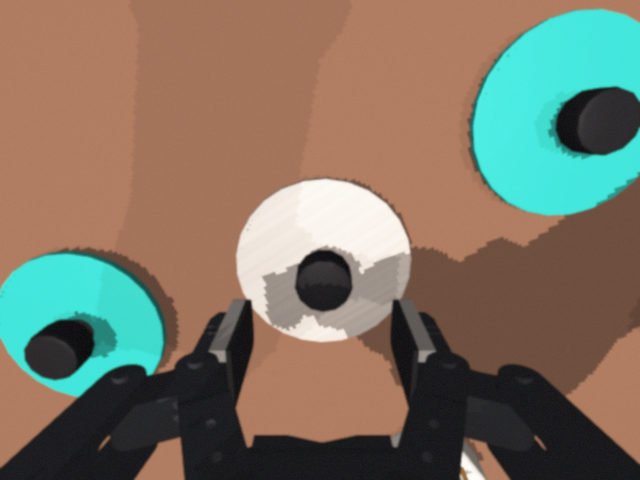

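Call:
{"method": "play_rows", "body": {"plan": [[0.3,-0.001,0.0015,-0.02,0],[0.3,-0.001,0.0015,-0.035,0],[0.3,-0.001,0.0015,-0.044,0],[0.3,-0.001,0.0015,-0.045,0],[0.3,-0.001,0.0015,-0.045,0]]}}

```text
clock: 4.25
tcp_pos: [0.4125, -0.3087, 0.0261]
orientation: [-0.899, 1.377, 0.897]
contact_force: [0.5, 0.4, -1.3]
grip_width: 0.056
```

Call:
{"method": "play_rows", "body": {"plan": [[-1,0,0,0,0],[-1,0,0,0,0],[-1,0,0,0,0],[-1,0,0,0,0],[-1,0,0,0,0],[-1,0,0,0,0],[-1,0,0,0,0],[-1,0,0,0,0]], "force": 40}}

```text
clock: 5.05
tcp_pos: [0.4124, -0.3086, 0.0262]
orientation: [-0.898, 1.377, 0.897]
contact_force: [-1.0, 1.5, 6.7]
grip_width: 0.0265
```

Call:
{"method": "play_rows", "body": {"plan": [[-1,0,0,0.02,0],[-1,0,0,0.05,0],[-1,0,0,0.1,0],[-1,0,0,0.15,0],[-1,0,0,0.17,0],[-1,0,0,0.17,0],[-1,0,0,0.17,0],[-1,0,0,0.17,0]]}}

```text
clock: 5.85
tcp_pos: [0.411, -0.3076, 0.1939]
orientation: [-0.896, 1.379, 0.9]
contact_force: [1.3, -0.5, -2.5]
grip_width: 0.0266
```

Run:
```python
from m import *
o,f=wrist(); cv2.imwrite("pics/w3.png",f["pixels"]); print(o["tcp_pos"],o["contact_force"],o["grip_width"])
P=cloud(f); x,y,z=P[...,0],P[...,1],P[...,2]
a=o["tcp_pos"]; near=(np.hypot(x-a[0],y-a[1])<.06)
for l,h in [(-.02,-.005),(-.005,.03)]:
    m=near&(z-a[2]>l)&(z-a[2]<h); print(m.sum(), np.median(z[m])-a[2], fitc(cv2.convexHull(((P[m][:,:2]-a[:2])*1000).astype(np.float32))[:,0]/1000))
m=near&(z-a[2]>-.02)&(z-a[2]<-.005); D=P[m]; A=np.c_[D[:,:2]-a[:2],np.ones(len(D))]; c=np.linalg.lstsq(A,D[:,2]-a[2],rcond=None)[0]; print("tilt",c)
```

```text
[ 0.41100687 -0.30759044  0.19390522] [ 1.32750247 -0.54670823 -2.52434688] 0.026626355798210027
21857 -0.011606910960397787 [6.92657497e-04 4.40606461e-05 4.66955755e-02]
8964 0.014092322103095856 [-0.00905019  0.00393171  0.02508122]
tilt [-0.00153336  0.00062251 -0.01165372]
```

View pics/w3.png

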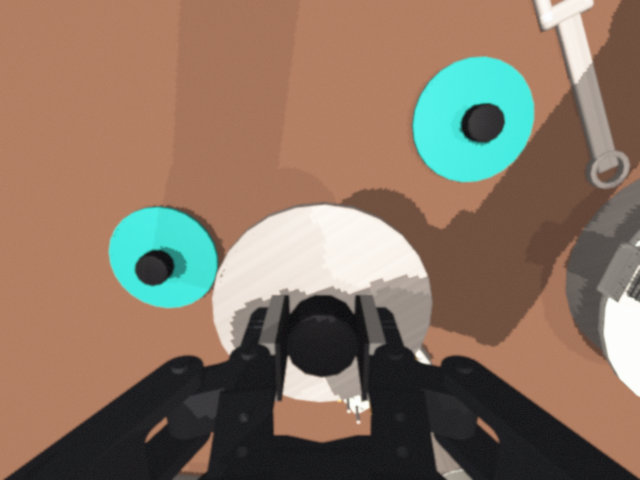

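Call:
{"method": "play_rows", "body": {"plan": [[-1,0.27,0.22,0.02,0],[-1,0.27,0.22,0.02,0],[-1,0.27,0.22,0.02,0],[-1,0.27,0.22,0.02,0],[-1,0.27,0.22,0.02,0],[-1,0.27,0.22,0.02,0],[-1,0.27,0.22,0.02,0],[-1,0.27,0.22,0.02,0],[-1,0.27,0.22,0.02,0],[-1,0.27,0.22,0.02,0]]}}

```text
clock: 6.9
tcp_pos: [0.6805, -0.0899, 0.2138]
orientation: [-0.896, 1.381, 0.897]
contact_force: [-0.3, -0.7, -1.9]
grip_width: 0.0269
```

Run:
```python
from m import *
o,f=wrist(); cv2.imwrite("pics/w4.png",f["pixels"]); print(o["tcp_pos"],o["contact_force"],o["grip_width"])
np.savez("/tmp/w4.npz",**f)
P=cloud(f); x,y,z=P[...,0],P[...,1],P[...,2]
H=lambda D: cv2.convexHull((D[:,:2]*1000).astype(np.float32))[:,0]/1000
near=np.hypot(x-.59,y+.04)<.05
m=near&(z>.094)&(z<.104); print("neck",m.sum(),np.median(z[m]),fitc(P[m][:,:2]),fitc(H(P[m])))
m=(np.hypot(x-.59,y+.04)<.115)&(z>.064)&(z<.073); print("flange",m.sum(),np.median(z[m]),fitc(H(P[m])))
for l in ["rim","bolt_1","flap_1"]:
    for d in r.pinpoint(f,l):
        u,v=d["position"][0]*640,d["position"][1]*480; print(l,round(d["conf"],2),round(u),round(v),np.round(unproj(f,u,v),4))
```

```text
[ 0.68048865 -0.0899314   0.21382503] [-0.28477773 -0.7108216  -1.93737608] 0.026867406750363608
neck 2894 0.0983684998867333 [ 0.58926385 -0.03873589  0.03938095] [ 0.5891377  -0.03856499  0.04166733]
flange 38732 0.06895686318866767 [ 0.59100001 -0.03871195  0.10327244]
rim 0.66 337 68 [ 0.5866 -0.037   0.0732]
bolt_1 0.86 369 190 [ 0.6633 -0.0491  0.1033]
bolt_1 0.76 208 32 [ 0.5421 -0.0984  0.104 ]
flap_1 0.6 147 13 [ 0.5225 -0.123   0.1115]
```

View pics/w4.png

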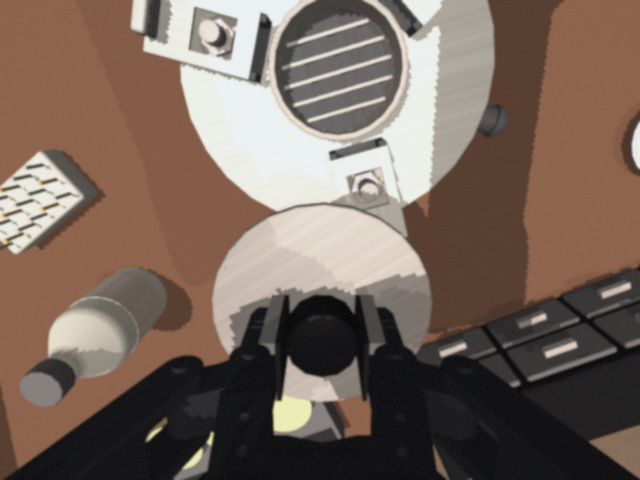

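Call:
{"method": "play_rows", "body": {"plan": [[-1,-0.046,0.026,0.0,0],[-1,-0.092,0.0512,0.0,0],[-1,-0.092,0.0512,-0.04,0],[-1,-0.092,0.0512,-0.07,0],[-1,-0.092,0.0512,-0.077,0],[-1,-0.092,0.0512,-0.077,0],[-1,-0.092,0.0512,-0.077,0]]}}

```text
clock: 7.8
tcp_pos: [0.5911, -0.0379, 0.1397]
orientation: [-0.898, 1.376, 0.895]
contact_force: [-0.1, -0.1, -1.2]
grip_width: 0.0271
```

Run:
```python
from m import *
o,f=wrist(); cv2.imwrite("pics/w5.png",f["pixels"]); print(o["tcp_pos"],o["contact_force"],o["grip_width"])
P=cloud(f); x,y,z=P[...,0],P[...,1],P[...,2]; a=o["tcp_pos"]
m=(np.hypot(x-a[0],y-a[1])<.06)&(z-a[2]>-.016)&(z-a[2]<-.006); print("cover",np.median(z[m]), fitc(cv2.convexHull((P[m][:,:2]*1000).astype(np.float32))[:,0]/1000))
```

```text
[ 0.59110187 -0.03792784  0.13968018] [-0.07139312 -0.1160204  -1.22453044] 0.02709194090303031
cover 0.12800299409589527 [ 0.59197114 -0.03801802  0.0468153 ]
```

View pics/w5.png

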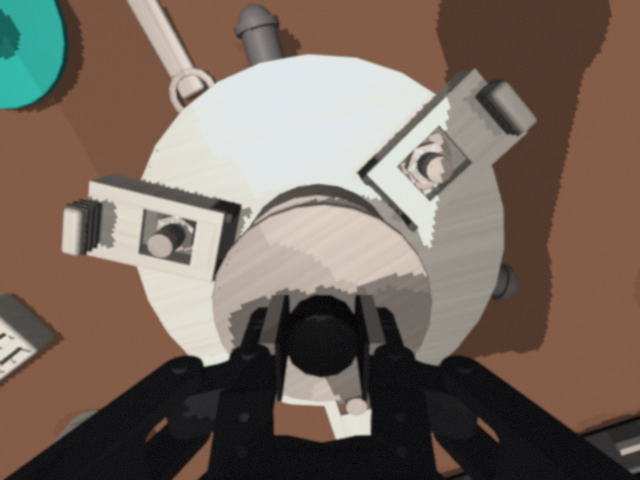

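Call:
{"method": "play_rows", "body": {"plan": [[-1,-0.0015,-0.0005,-0.005,0],[-1,-0.0015,-0.0005,-0.01,0],[-1,-0.0015,-0.0005,-0.015,0],[-1,-0.0015,-0.0005,-0.018,0],[-1,-0.0015,-0.0005,-0.02,0],[-1,-0.0015,-0.0005,-0.021,0],[-1,-0.0015,-0.0005,-0.021,0]]}}

```text
clock: 8.55
tcp_pos: [0.5884, -0.0376, 0.1172]
orientation: [-0.898, 1.378, 0.898]
contact_force: [0.4, -0.1, -1.5]
grip_width: 0.0267
```

No contact yet and the plug is inside the neck. Next I lower it onto the rim.

Call:
{"method": "play_rows", "body": {"plan": [[-1,0,0,-0.001,0],[-1,0,0,-0.002,0],[-1,0,0,-0.003,0],[-1,0,0,-0.003,0],[-1,0,0,-0.003,0]]}}

```text
clock: 9.05
tcp_pos: [0.5886, -0.0377, 0.1162]
orientation: [-0.897, 1.377, 0.898]
contact_force: [-6.5, 1.0, 14.2]
grip_width: 0.0265
```

Call:
{"method": "play_rows", "body": {"plan": [[-1,0,0,0.001,0],[-0.2,0,0,0.001,0],[0.2,0,0,0.001,0],[0.2,0,0,0.001,0],[0.2,0,0,0.001,0],[0.2,0,0,0.001,0]]}}

```text
clock: 9.65
tcp_pos: [0.5884, -0.0376, 0.1151]
orientation: [-0.898, 1.378, 0.898]
contact_force: [0.8, 0.4, -0.7]
grip_width: 0.0512
```

Call:
{"method": "play_rows", "body": {"plan": [[0.2,0,0,0.03,0],[0.2,0,0,0.06,0],[0.2,0.04,-0.02,0.1,0],[0.2,0.08,-0.04,0.1,0],[0.2,0.08,-0.04,0.1,0],[0.2,0.08,-0.04,0.1,0]]}}

```text
clock: 10.25
tcp_pos: [0.6689, -0.0785, 0.2148]
orientation: [-0.897, 1.379, 0.897]
contact_force: [0.4, -0.5, -0.7]
grip_width: 0.0514
```

Run:
```python
from m import *
o,f=wrist(); cv2.imwrite("pics/w6.png",f["pixels"]); print(o["tcp_pos"],o["contact_force"],o["grip_width"],o["clock"])
np.savez("/tmp/w6.npz",**f)
P=cloud(f); x,y,z=P[...,0],P[...,1],P[...,2]
H=lambda D: cv2.convexHull((D[:,:2]*1000).astype(np.float32))[:,0]/1000
near=np.hypot(x-.59,y+.04)<.052
m=near&(z>.096)&(z<.112); D=P[m]; print("disc",m.sum(),np.median(z[m]),fitc(H(D)))
A=np.c_[D[:,:2]-[.59,-.04],np.ones(len(D))]; print("tilt",np.linalg.lstsq(A,D[:,2],rcond=None)[0])
m=(np.hypot(x-.59,y+.04)<.03)&(z>.12)&(z<.14); print("knob",np.median(z[m]),P[m].mean(0))
m=(np.hypot(x-.59,y+.04)<.115)&(z>.064)&(z<.073); print("flange",m.sum(),np.median(z[m]),fitc(H(P[m])))
for l in ["bolt_1","flap_1"]:
    for d in r.pinpoint(f,l):
        u,v=d["position"][0]*640,d["position"][1]*480; print(l,round(d["conf"],2),round(u),round(v),np.round(unproj(f,u,v),4))
```

```text
[ 0.66885047 -0.07853481  0.2148203 ] [ 0.38671185 -0.48042152 -0.65055874] 0.05137650971131013 10.25
disc 18406 0.1046595310967855 [ 0.58970916 -0.03767406  0.04674377]
tilt [-0.00054736  0.00062983  0.104648  ]
knob 0.13046160119668293 [ 0.5895528  -0.03770216  0.13039609]
flange 31878 0.06870549410405515 [ 0.58964988 -0.03867732  0.10405922]
bolt_1 0.63 358 217 [ 0.6655 -0.0505  0.1044]
bolt_1 0.63 203 61 [ 0.5429 -0.0974  0.1052]
flap_1 0.79 141 42 [ 0.5219 -0.1228  0.111 ]
flap_1 0.56 369 266 [ 0.697  -0.0565  0.1133]
```

View pics/w6.png

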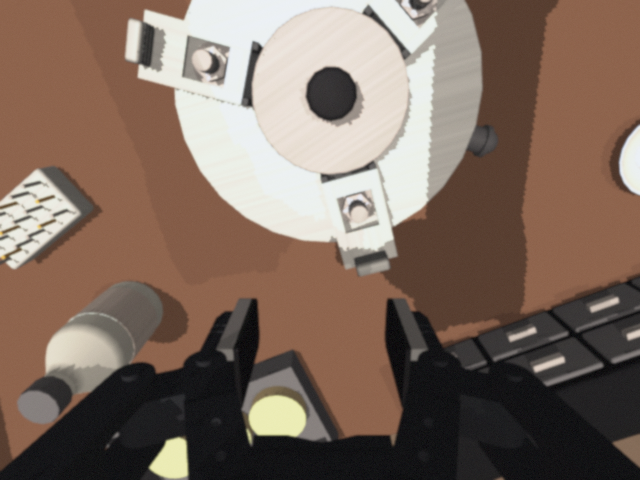

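The cover is home: disc top at 0.1046 (104 nominal), tilt under 0.1%, centred within 1 mm. Next, tapping bolt 1 with the fingers shut.

Call:
{"method": "play_rows", "body": {"plan": [[-1,-0.004,0.028,0,0],[-1,-0.004,0.028,-0.03,0],[-1,-0.004,0.028,-0.06,0],[-1,-0.004,0.028,-0.085,0],[-1,-0.004,0.028,-0.095,0],[-1,-0.004,0.028,-0.095,0],[-1,-0.004,0.028,-0.095,0],[-1,-0.004,0.028,-0.095,0]], "force": 30}}

```text
clock: 11.2
tcp_pos: [0.6654, -0.0498, 0.122]
orientation: [-0.898, 1.375, 0.896]
contact_force: [0.1, 0.5, -0.0]
grip_width: -0.0002
```

Run:
```python
from m import *
o,f=wrist(); cv2.imwrite("pics/w7.png",f["pixels"]); print(o["tcp_pos"],o["contact_force"],o["grip_width"],o["clock"])
```

```text
[ 0.66537637 -0.0497506   0.12197193] [ 0.05639945  0.49414198 -0.04322725] -0.00015143551226731494 11.2
```

View pics/w7.png

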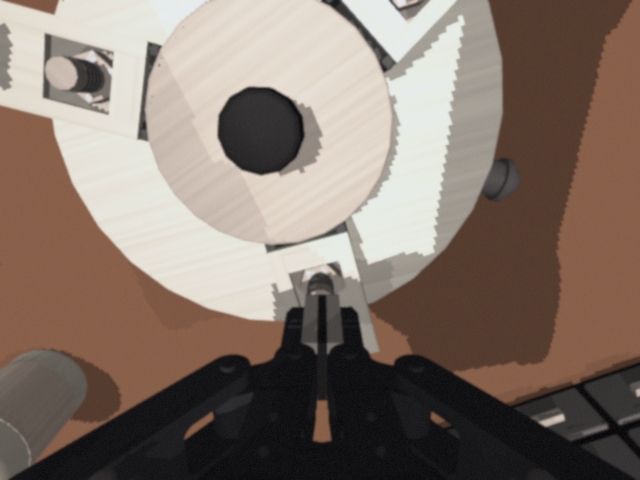

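Call:
{"method": "play_rows", "body": {"plan": [[-1,0,0,-0.003,0],[-1,0,0,-0.006,0],[-1,0,0,-0.008,0],[-1,0,0,-0.008,0]]}}

```text
clock: 11.65
tcp_pos: [0.6644, -0.0497, 0.1122]
orientation: [-0.898, 1.378, 0.898]
contact_force: [0.8, -0.7, -0.2]
grip_width: 0.0001
```

Call:
{"method": "play_rows", "body": {"plan": [[-1,0,0,-0.001,0],[-1,0,0,-0.001,0]]}}

```text
clock: 11.85
tcp_pos: [0.6645, -0.0497, 0.112]
orientation: [-0.897, 1.378, 0.898]
contact_force: [-3.0, 1.8, 7.4]
grip_width: 0.0
```

Call:
{"method": "play_rows", "body": {"plan": [[-1,0,0,-0.001,0],[-1,0,0,-0.001,0]]}}

```text
clock: 12.05
tcp_pos: [0.6645, -0.0497, 0.1119]
orientation: [-0.897, 1.377, 0.898]
contact_force: [-5.3, 1.5, 13.5]
grip_width: 0.0001
```

Bolt 1 holds 13.5 N without giving, so it is tight. On to bolt 2.

Call:
{"method": "play_rows", "body": {"plan": [[-1,0,0,0.03,0],[-1,0,0,0.06,0],[-1,-0.05,0.04,0.06,0],[-1,-0.1017,0.082,0.06,0],[-1,-0.1017,0.082,0.04,0],[-1,-0.1017,0.082,0.012,0],[-1,-0.1017,0.082,0.008,0],[-1,-0.1017,0.082,0.008,0],[-1,-0.1017,0.082,0.008,0]]}}

```text
clock: 12.95
tcp_pos: [0.564, 0.0314, 0.1192]
orientation: [-0.897, 1.377, 0.895]
contact_force: [-0.0, -0.2, -1.0]
grip_width: 0.0001
```

Run:
```python
from m import *
o,f=wrist(); cv2.imwrite("pics/w8.png",f["pixels"]); print(o["tcp_pos"],o["contact_force"],o["grip_width"],o["clock"])
```

```text
[0.5639957  0.03143977 0.1192482 ] [-0.00595428 -0.24471873 -0.98255091] 7.934451117466854e-05 12.95
```

View pics/w8.png

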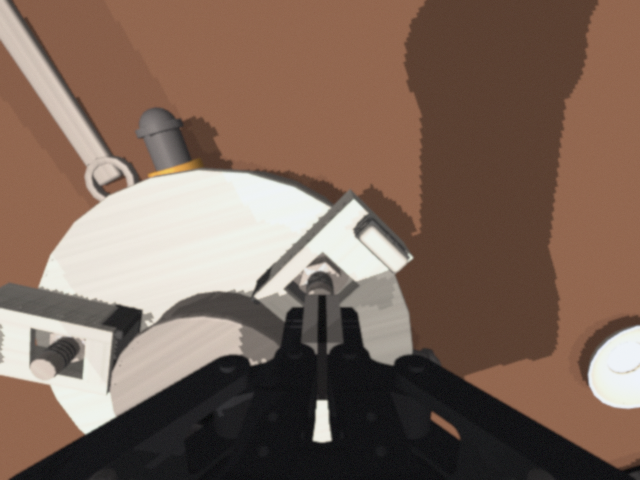

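Call:
{"method": "play_rows", "body": {"plan": [[-1,0,0,-0.003,0],[-1,0,0,-0.005,0],[-1,0,0,-0.005,0]]}}

```text
clock: 13.3
tcp_pos: [0.5627, 0.0322, 0.1132]
orientation: [-0.897, 1.378, 0.898]
contact_force: [-0.1, 0.3, 0.2]
grip_width: 0.0002
```

Call:
{"method": "play_rows", "body": {"plan": [[-1,0,0,-0.0015,0],[-1,0,0,-0.0015,0]]}}

```text
clock: 13.5
tcp_pos: [0.5629, 0.0323, 0.1118]
orientation: [-0.898, 1.378, 0.898]
contact_force: [-0.5, 0.3, -0.2]
grip_width: 0.0002
```

Call:
{"method": "play_rows", "body": {"plan": [[-1,0,0,-0.001,0],[-1,0,0,-0.001,0]]}}

```text
clock: 13.7
tcp_pos: [0.5628, 0.0323, 0.1108]
orientation: [-0.898, 1.378, 0.898]
contact_force: [-0.7, 0.3, 0.8]
grip_width: -0.0001
```

Call:
{"method": "play_rows", "body": {"plan": [[-1,0,0,-0.001,0],[-1,0,0,-0.001,0]]}}

```text
clock: 13.9
tcp_pos: [0.5628, 0.0324, 0.1098]
orientation: [-0.898, 1.378, 0.898]
contact_force: [-0.7, -1.0, 1.3]
grip_width: -0.0002
```

Call:
{"method": "play_rows", "body": {"plan": [[-1,0,0,-0.001,0],[-1,0,0,-0.002,0],[-1,0,0,-0.002,0]]}}

```text
clock: 14.2
tcp_pos: [0.5628, 0.0324, 0.1077]
orientation: [-0.898, 1.378, 0.898]
contact_force: [0.2, 0.0, 0.1]
grip_width: -0.0002
```

Call:
{"method": "play_rows", "body": {"plan": [[-1,0,0,-0.001,0],[-1,0,0,-0.002,0],[-1,0,0,-0.002,0]]}}

```text
clock: 14.5
tcp_pos: [0.5628, 0.0323, 0.1061]
orientation: [-0.897, 1.378, 0.898]
contact_force: [-1.0, -0.3, 4.7]
grip_width: -0.0001
```

Bolt 2 gave way from 0.112 to 0.106 and then stopped. I press 1 mm more to seat it, lift off and check that it stays down.

Call:
{"method": "play_rows", "body": {"plan": [[-1,0,0,-0.001,0],[-1,0,0,-0.001,0]]}}

```text
clock: 14.7
tcp_pos: [0.5629, 0.0323, 0.106]
orientation: [-0.897, 1.377, 0.898]
contact_force: [-5.0, -0.6, 14.2]
grip_width: 0.0002
```

Call:
{"method": "play_rows", "body": {"plan": [[-1,0,0,0.02,0],[-1,0,0,0.06,0],[-1,0.03,-0.04,0.1,0],[-1,0.06,-0.08,0.1,0.0],[-1,0.06,-0.08,0.1,0.0],[-1,0.06,-0.08,0.1,0.0]]}}

```text
clock: 15.3
tcp_pos: [0.6232, -0.0502, 0.2047]
orientation: [-0.896, 1.379, 0.894]
contact_force: [-0.7, 0.9, -0.2]
grip_width: 0.0002
```

Run:
```python
from m import *
o,f=wrist(); cv2.imwrite("pics/w9.png",f["pixels"]); print(o["tcp_pos"],o["contact_force"],o["grip_width"],o["clock"])
P=cloud(f); x,y,z=P[...,0],P[...,1],P[...,2]
for c in [(.665,-.0506),(.5628,.0323),(.5422,-.0978)]:
    m=(np.hypot(x-c[0],y-c[1])<.008)&(z>.094); print(c,m.sum(),np.median(z[m]) if m.sum() else 0, z[m].max() if m.sum() else 0, P[m].mean(0))
H=lambda D: cv2.convexHull((D[:,:2]*1000).astype(np.float32))[:,0]/1000
m=(np.hypot(x-.59,y+.04)<.115)&(z>.064)&(z<.073); print("flange",m.sum(),np.median(z[m]),fitc(H(P[m])))
m=(np.hypot(x-.59,y+.0387)<.052)&(z>.1)&(z<.108); print("disc",np.median(z[m]),fitc(H(P[m])))
m=(np.hypot(x-.55,y-.067)<.02)&(z>.105)&(z<.12); print("tab",m.sum(),P[m].mean(0),cv2.minAreaRect((P[m][:,:2]*1000).astype(np.float32)))
for l in ["bolt_2","flap_2"]:
    for d in r.pinpoint(f,l):
        u,v=d["position"][0]*640,d["position"][1]*480; print(l,round(d["conf"],2),round(u),round(v),np.round(unproj(f,u,v),4))
```

```text
[ 0.6232121  -0.05017474  0.2046924 ] [-0.68063705  0.92687977 -0.15788023] 0.00018812660548601768 15.3
(0.665, -0.0506) 330 0.1039733951430026 0.10617674693956794 [ 0.66247315 -0.0491174   0.10255252]
(0.5628, 0.0323) 358 0.09866043928206017 0.10039749795029945 [0.56082301 0.0317099  0.0985155 ]
(0.5422, -0.0978) 423 0.10423186621873283 0.10661382499475365 [ 0.54190163 -0.09671985  0.10302575]
flange 41380 0.06868448271456562 [ 0.588689   -0.03850514  0.10455205]
disc 0.10463260033492483 [ 0.58954289 -0.03763119  0.04665681]
tab 877 [0.547654   0.06423078 0.11151118] ((547.784423828125, 65.4438705444336), (22.668193817138672, 10.305593490600586), 21.287755966186523)
bolt_2 0.98 348 293 [ 0.6629 -0.0483  0.1046]
bolt_2 0.86 404 88 [0.558  0.0316 0.0991]
bolt_2 0.74 193 154 [ 0.5414 -0.0971  0.1048]
flap_2 0.93 133 140 [ 0.5209 -0.1219  0.1119]
flap_2 0.89 459 45 [0.5494 0.0624 0.113 ]
flap_2 0.72 361 338 [ 0.6211 -0.0345  0.227 ]
```

View pics/w9.png

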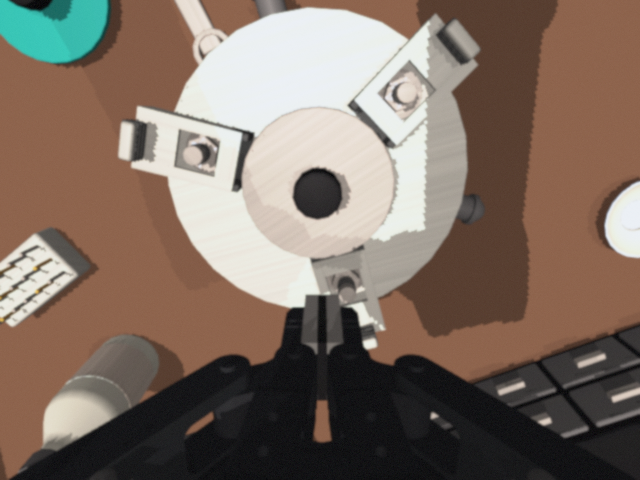

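Bolt 2 stays down: its top is at 0.0987, against 0.104 for the other two. So cap 2 is the one to lift. Its tab is at about (0.549, 0.0655) with its long axis at 21°, which matches the geometry. I move above it and turn the jaws along the hinge line.

Call:
{"method": "play_rows", "body": {"plan": [[0,-0.036,0.055,0,-0.15],[0,-0.0724,0.111,0,-0.3],[0,-0.0724,0.111,0,-0.45],[0,-0.0724,0.111,-0.02,-0.6],[0,-0.0724,0.111,-0.04,-0.75],[0,-0.0724,0.111,-0.05,-0.789],[0,-0.0724,0.111,-0.05,-0.789],[0,-0.0724,0.111,-0.05,-0.789]]}}

```text
clock: 16.25
tcp_pos: [0.5502, 0.0636, 0.155]
orientation: [-0.29, 1.552, 0.29]
contact_force: [0.2, 0.1, 0.0]
grip_width: 0.0428
```

Run:
```python
from m import *
o,f=wrist(); cv2.imwrite("pics/w10.png",f["pixels"]); print(o["tcp_pos"],o["joints"],o["contact_force"],o["grip_width"],o["clock"])
Rw=Ro.from_rotvec(o["orientation"]).as_matrix(); print("jaw ang",np.degrees(np.arctan2(Rw[1,2],Rw[0,2])))
P=cloud(f); x,y,z=P[...,0],P[...,1],P[...,2]
m=(np.hypot(x-.55,y-.065)<.02)&(z>.108)&(z<.117); print("tab",m.sum(),np.median(z[m]),P[m].mean(0),cv2.minAreaRect((P[m][:,:2]*1000).astype(np.float32)))
for l in ["flap_2"]:
    for d in r.pinpoint(f,l):
        u,v=d["position"][0]*640,d["position"][1]*480; print(l,round(d["conf"],2),round(u),round(v),np.round(unproj(f,u,v),4))
```

```text
[0.55024791 0.0635892  0.15496702] [-0.70467681  0.43313772  0.61292439  1.95882139 -0.3276552   0.8486177
  0.45356772] [0.23107121 0.10798968 0.01399324] 0.04275043796606465 16.25
jaw ang 21.14408162138931
tab 774 0.11212728843259445 [0.54701601 0.06661384 0.11167773] ((547.165771484375, 66.04395294189453), (21.992767333984375, 9.429630279541016), 22.194778442382812)
flap_2 0.75 320 269 [0.547  0.0692 0.1124]
```

View pics/w10.png

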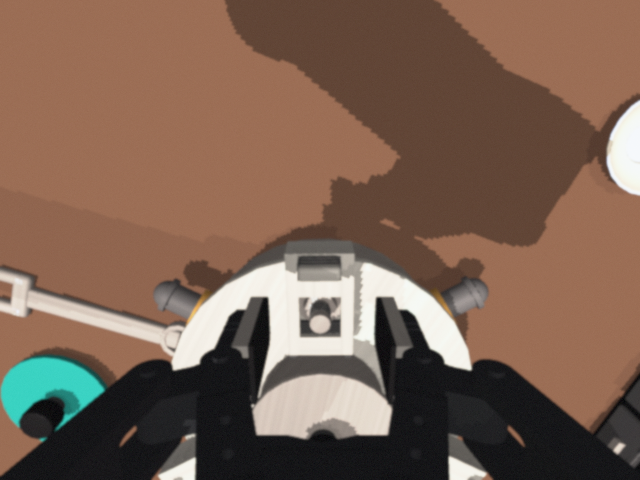

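Call:
{"method": "play_rows", "body": {"plan": [[0,0.0005,-0.0015,-0.02,0],[0,0.0005,-0.0015,-0.035,0],[0,0.0005,-0.0015,-0.044,0],[0,0.0005,-0.0015,-0.048,0],[0,0.0005,-0.0015,-0.048,0],[0,0.0005,-0.0015,-0.048,0]]}}

```text
clock: 16.95
tcp_pos: [0.5512, 0.0618, 0.1072]
orientation: [-0.287, 1.551, 0.287]
contact_force: [-0.1, -0.6, 0.4]
grip_width: 0.0425
```

Run:
```python
from m import *
o,f=wrist(); cv2.imwrite("pics/w11.png",f["pixels"]); print(o["tcp_pos"],o["contact_force"],o["grip_width"],o["clock"])
```

```text
[0.55120165 0.06179901 0.10717777] [-0.07987655 -0.57489562  0.39876345] 0.042518094020813045 16.95
```

View pics/w11.png

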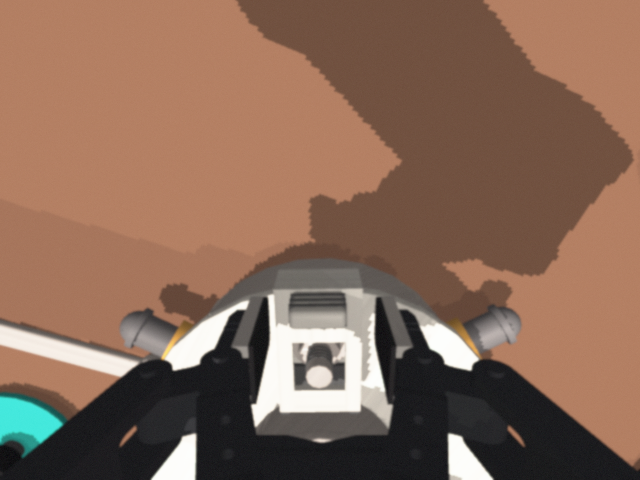

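The tab at (317,308) is between the jaws with nothing touching. I close on it.

Call:
{"method": "play_rows", "body": {"plan": [[-1,0,0,0,0],[-1,0,0,0,0],[-1,0,0,0,0],[-1,0,0,0,0],[-1,0,0,0,0],[-1,0,0,0,0]], "force": 35}}

```text
clock: 17.6
tcp_pos: [0.5497, 0.0614, 0.1074]
orientation: [-0.287, 1.554, 0.288]
contact_force: [-4.7, -1.8, 9.0]
grip_width: 0.0208
```

Run:
```python
from m import *
o,f=wrist(); cv2.imwrite("pics/w12.png",f["pixels"]); print(o["tcp_pos"],o["contact_force"],o["grip_width"],o["clock"])
import math
u=np.array([math.cos(math.radians(111)),math.sin(math.radians(111))])
for th in np.arange(0.1,1.11,.1):
    dx=56*math.cos(th)-14*math.sin(th)-56; dz=56*math.sin(th)+14*math.cos(th)-14
    print(round(th,2),np.round([dx*u[0]/1000,dx*u[1]/1000,dz/1000],4))
```

```text
[0.54973389 0.06144559 0.10741713] [-4.69989561 -1.83427723  9.03999301] 0.020789214744868525 17.6
0.1 [ 0.0006 -0.0016  0.0055]
0.2 [ 0.0014 -0.0036  0.0108]
0.3 [ 0.0024 -0.0062  0.0159]
0.4 [ 0.0035 -0.0092  0.0207]
0.5 [ 0.0049 -0.0127  0.0251]
0.6 [ 0.0063 -0.0165  0.0292]
0.7 [ 0.008  -0.0207  0.0328]
0.8 [ 0.0097 -0.0252  0.0359]
0.9 [ 0.0115 -0.03    0.0386]
1.0 [ 0.0134 -0.035   0.0407]
1.1 [ 0.0154 -0.0402  0.0423]
```

View pics/w12.png

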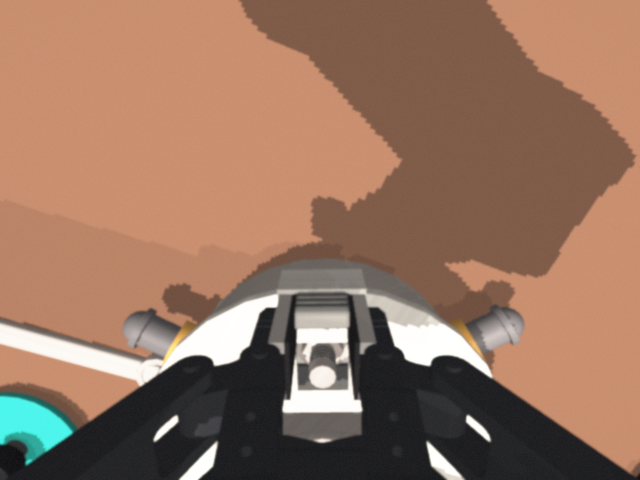

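Call:
{"method": "play_rows", "body": {"plan": [[-1,0.0006,-0.0016,0.0055,0],[-1,0.0014,-0.0036,0.0108,0],[-1,0.0024,-0.0062,0.0159,0],[-1,0.0035,-0.0092,0.0207,0],[-1,0.0049,-0.0127,0.0251,0],[-1,0.0049,-0.0127,0.0251,0],[-1,0.0049,-0.0127,0.0251,0]]}}

```text
clock: 18.35
tcp_pos: [0.5549, 0.0483, 0.1317]
orientation: [-0.287, 1.554, 0.286]
contact_force: [-3.4, -4.6, -6.5]
grip_width: 0.0202
```

Run:
```python
from m import *
o,f=wrist(); cv2.imwrite("pics/w13.png",f["pixels"]); print(o["tcp_pos"],o["contact_force"],o["moment"],o["grip_width"],o["clock"])
```

```text
[0.55492262 0.04829428 0.13172094] [-3.43509414 -4.55495329 -6.53919105] [-0.81479549  0.77361403  0.02674172] 0.020224989873770027 18.35
```

View pics/w13.png

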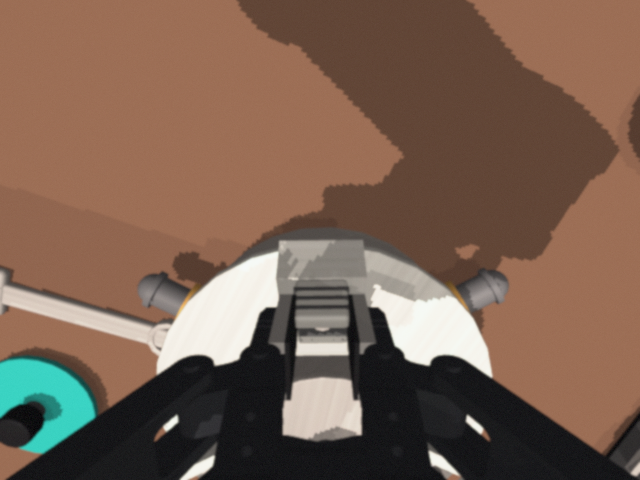

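The cap is rising and the tab is pivoting in the grip. I continue along the arc to about 1.0 rad.

Call:
{"method": "play_rows", "body": {"plan": [[-1,0.0014,-0.0038,0.0041,0],[-1,0.0031,-0.008,0.0077,0],[-1,0.0048,-0.0125,0.0108,0],[-1,0.0066,-0.0173,0.0135,0],[-1,0.0085,-0.0223,0.0156,0],[-1,0.0085,-0.0223,0.0156,0],[-1,0.0085,-0.0223,0.0156,0],[-1,0.0085,-0.0223,0.0156,0]]}}

```text
clock: 19.2
tcp_pos: [0.5634, 0.027, 0.1475]
orientation: [-0.286, 1.553, 0.288]
contact_force: [-5.4, -2.5, -7.3]
grip_width: 0.0201
```

Run:
```python
from m import *
o,f=wrist(); cv2.imwrite("pics/w14.png",f["pixels"]); print(o["tcp_pos"],o["contact_force"],o["moment"],o["grip_width"],o["clock"])
np.savez("/tmp/w14.npz",**f)
P=cloud(f); z=P[...,2]
# cap underside/edge points: radial frame about trap centre along 111 deg
u=np.array([np.cos(np.radians(111)),np.sin(np.radians(111))]); t=np.array([-u[1],u[0]])
d=P[...,:2]-[.590,-.0387]; ra=d@u; ta=d@t
m=(abs(ta)<.019)&(ra>.05)&(ra<.125)&(z>.075)&(z<.2)
rows=np.where(m.any(1))[0]
for v in rows[::8]:
    k=m[v]; print(v,k.sum(),np.round([np.median(ra[v][k]),np.median(z[v][k])],4))
f=r.grab_frame("scene"); cv2.imwrite("pics/s14.png",cv2.resize(f["pixels"][150:330,230:450],(0,0),fx=3.3,fy=3.3,interpolation=3))
P=cloud(f); z=P[...,2]; d=P[...,:2]-[.590,-.0387]; q=np.hypot(d[...,0],d[...,1])
m=(q<.045)&(z>.098)&(z<.109); print("cover disc scene",m.sum(),np.median(z[m]))
for c in [(.665,-.0506),(.5422,-.0978)]:
    m=np.hypot(P[...,0]-c[0],P[...,1]-c[1])<.02; print(np.median(z[m]),z[m].max())
```

```text
[0.56344875 0.02696358 0.14745756] [-5.3798713  -2.47177377 -7.31964536] [-0.31862792  1.2316133   0.01012721] 0.020050208827425538 19.2
219 11 [0.108  0.1246]
227 86 [0.1051 0.1267]
235 86 [0.1023 0.1289]
243 87 [0.0996 0.1313]
251 87 [0.0968 0.1332]
259 89 [0.0942 0.1354]
267 89 [0.0915 0.1375]
275 84 [0.0886 0.1387]
283 79 [0.0866 0.142 ]
291 73 [0.0837 0.1433]
299 88 [0.0816 0.146 ]
307 96 [0.0796 0.1488]
315 102 [0.0769 0.1502]
323 58 [0.0823 0.1652]
331 62 [0.0823 0.1703]
339 64 [0.0823 0.175 ]
347 76 [0.0828 0.1802]
355 79 [0.0834 0.1852]
363 80 [0.0834 0.1889]
371 80 [0.0832 0.1923]
379 83 [0.0833 0.1957]
387 45 [0.073  0.1862]
395 24 [0.063  0.1778]
403 6 [0.0669 0.1859]
411 4 [0.0641 0.1862]
419 4 [0.0639 0.1892]
427 4 [0.0639 0.1923]
cover disc scene 819 0.10429586820119724
0.09074030800909204 0.10796790262492957
0.0915164900471236 0.10792469274288663
```

View pics/w14.png

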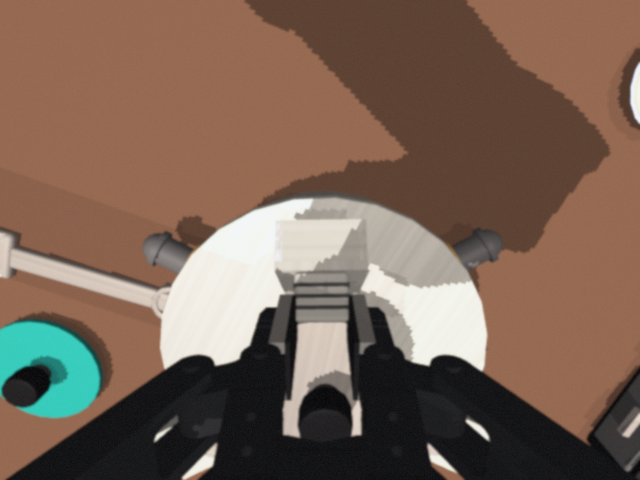

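View pics/s14.png

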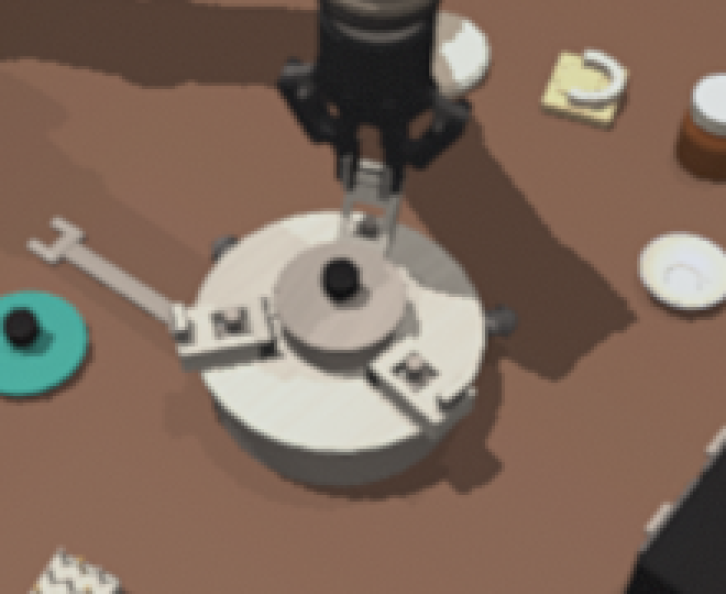

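The tab's outer face shows the cap at about 0.88 rad, where halfway is 0.7. I go slightly further for margin, then check again.

Call:
{"method": "play_rows", "body": {"plan": [[-1,0.001,-0.003,0.0015,0],[-1,0.002,-0.006,0.0025,0],[-1,0.003,-0.008,0.003,0],[-1,0.003,-0.008,0.003,0],[-1,0.003,-0.008,0.003,0],[-1,0.003,-0.008,0.003,0],[-1,0.003,-0.008,0.003,0],[-1,0.003,-0.008,0.003,0]]}}

```text
clock: 20.1
tcp_pos: [0.5667, 0.0188, 0.1503]
orientation: [-0.287, 1.553, 0.288]
contact_force: [-5.3, -0.5, -8.7]
grip_width: 0.0202
```

```bash
cat > chk.py <<'E'
from m import *
import sys
o,f=wrist(); cv2.imwrite(f"pics/{sys.argv[1]}.png",f["pixels"]); print(o["tcp_pos"],o["contact_force"],o["grip_width"],o["clock"],abs(o["qvel"]).max())
P=cloud(f); z=P[...,2]
u=np.array([np.cos(np.radians(111)),np.sin(np.radians(111))]); t=np.array([-u[1],u[0]])
d=P[...,:2]-[.590,-.0387]; ra=d@u; ta=d@t
m=(abs(ta)<.009)&(ra>.065)&(ra<.115)&(z>.115)&(z<.153)
A=np.c_[ra[m],np.ones(m.sum())]; D=np.c_[ra[m],z[m]]; D=D-D.mean(0); e=np.linalg.svd(D,full_matrices=False)[2][0]; print("theta",np.arctan(abs(e[0]/e[1])),m.sum())
E
python3 chk.py w15
```

```text
[0.56666847 0.01882434 0.15033694] [-5.25288125 -0.47020699 -8.74387235] 0.02022598111473869 20.1 0.0014891686574646753
theta 1.0443903872883469 4701
```

View pics/w15.png

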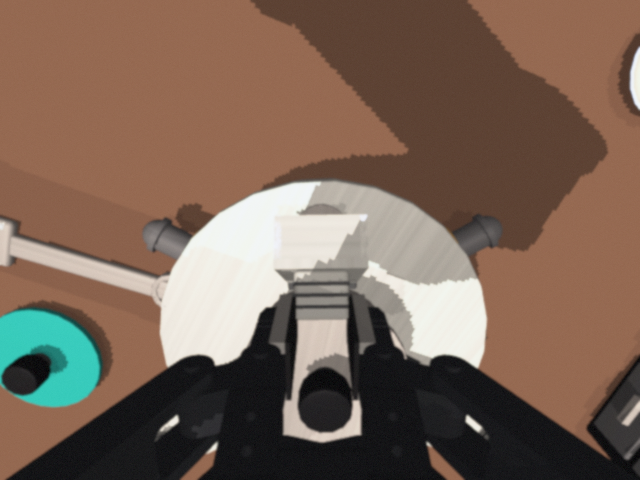

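The cap is at about 1.04 rad, firmly gripped and at rest. One last overall check before handing in.

```bash
python3 - <<'E'
from m import *
f=r.grab_frame("scene"); a=dict(np.load("/tmp/scene0.npz"))
df=cv2.absdiff(f["pixels"],a["pixels"]).max(2); cv2.imwrite("pics/s16.png",np.hstack([f["pixels"][100:480,60:460],cv2.cvtColor(df,8)[100:480,60:460]]))
P=cloud(f); z=P[...,2]; q=np.hypot(P[...,0]-.5895,P[...,1]+.038); m=(q<.042)&(z>.098)&(z<.109); D=P[m]
print("cover",np.median(D[:,2]),np.linalg.lstsq(np.c_[D[:,:2]-D[:,:2].mean(0),np.ones(len(D))],D[:,2],rcond=None)[0])
E
python3 chk.py w16
```

```text
cover 0.10421510386908586 [-2.56369599e-03  7.58364589e-05  1.04201437e-01]
[0.56667351 0.01879012 0.15035308] [-5.46291687 -1.63194282 -8.95754683] 0.020316305503345004 20.2 0.002672790568406108
theta 1.0433535917199717 4693
```

View pics/s16.png

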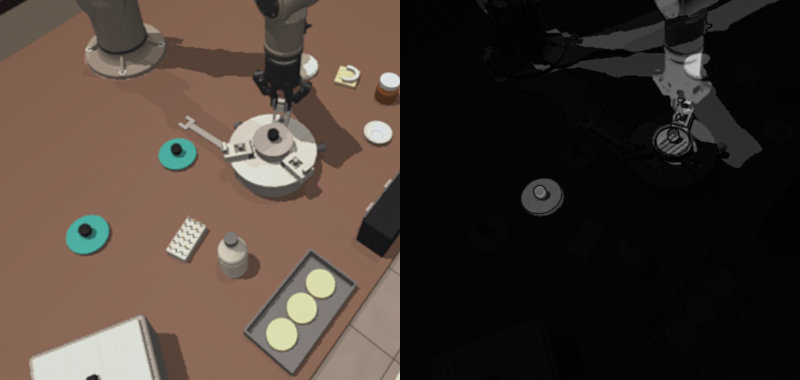

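The picture and its difference from the start show only the cover's old place at (542,196), the trap's neck, cap 2, and the arm with its shadow changed. Nothing else moved.

```bash
python3 -c "
from bench import r
print(r.hand_in())"
```

```text
the job is handed in; nothing more can be done
None
```

The job is handed in at about 20 s, with the gripper still holding cap 2 open at about 1.04 rad by its tab (halfway is 0.7). No verdict was reported.

- **Cover:** I put the steel cover with the black knob on the neck and let go. It sits home: disc top at 104.2–104.6 mm against 104 mm nominal, within 0.3% of level, and centred within about 1 mm.
- **Bolts:** Bolt 1 held 13.5 N without giving. Bolt 2 gave 6 mm and stayed down, with its top at 98.7 mm against 104 mm for the others. I did not tap bolt 3, since the loose one had been found.
- **Cap:** I lifted cap 2 in stages. The first stop measured about 0.88 rad against the 1.0 I had aimed for, so I took it further. Two later checks gave 1.04 rad, with the arm at rest.
- **Everything else:** Comparing the scene picture with the start, only the cover, cap 2 and the arm with its shadow had changed. Caps 1 and 3 are shut. The two teal look-alikes are where they were. The contact forces I read stayed below about 17 N.

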